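# Close the photometer's cell covers and hold its shutter at the index

## Robot

A 6-joint arm with a two-finger parallel gripper is mounted at the origin on a cart in front of the work surface, level with it; the furniture and walls round the work are solid. World frame = base frame: x ahead of the robot, y to its left, z up, the work surface at z = 0. Lengths are in m, angles in rad, forces in N, time in s.
With the tool pointing down it reaches from about 0.35 to 0.85 m from the base axis. Payload 8.1 kg.
Tool frame: the origin (TCP) lies on the centre line of the jaws, within the pads' length; the fingertips stand 8 mm ahead of it and the grasp point (between the pads) lies 11 mm behind it; z points along the fingers, y is the line along which they close (so a half turn about z gives the same grasp; the last joint's range is limited). The gripper opens to 93 mm and grips with 3 to 60 N. Pads are 15 mm wide; open, the fingers measure 128 mm over their backs; the gripper's body (75 mm by 188 mm) begins 65 mm behind the grasp point.
Start: joints at [1.031, 0.13, 1.488, -0, 1.523, -0.085], TCP at [0.264, 0.539, 0.227] pointing down, gripper open.
Joint ranges: [-2.96, 2.96], [-0.89, 2.26], [0.02, 2.5], [-1.34, 4.48], [0, 2.73], [-2.66, 2.66]. Speed limits (rad/s): [2.39, 2.39, 2.79, 3.14, 3.14, 3.14].

## Interface

Orientations are given as a unit quaternion [w, x, y, z].
In Python, from rig import observe, imaging, ticket gives the robot as it stands. The module is installed in compiled form; this text tells all that it offers.
- The arm moves only by the shell command python3 -m crank 'ROWS'. ROWS is JSON, a list of rows, each a list of 7 numbers: the finger opening in mm, from 0 to 93, then the shift along the tool's x, y, z in mm, then the turn, a rotation vector about the tool's x, y, z in rad. In form: [[jaw, x, y, z, ax, ay, az], ...]. A call has 1 to 10 rows; each row is the pose to reach, as a shift and turn from the pose commanded when the call began, along the tool's axes at that moment; what a row does not reach only later rows make up. A row lasts 1/12 s, in which the tool goes at most 41.7 mm and 7.16 degrees, less where a joint would pass 70% of its speed; a pose out of reach is approached as far as the arm can. A call with a gripper value outside its range is refused whole. The fingers move at their own pace and stop on an object; the grip force is fixed at half the most. Time passes only in rows, so rows that repeat a pose let the fingers close. It gives the time, the measured TCP pose, the force, the opening and the grip force at its end, in the units of the state.
- observe(): the state, without advancing time (a new reading comes with each control period).
- imaging.grab_frame(name): name is "side" or "top"; returns a dict with "image" (384x512x3 uint8, red, green, blue), "depth" (384x512 float32, m along the optical axis (not along the pixel's ray), 0 where there is no reading), "vfov" (degrees; the focal length in pixels is half the picture's height over the tangent of half this angle, whatever the lens; pixels are square), "cx", "cy" (the principal point, pixels), "R" (3x3) and "t" (3): a world point X has camera coordinates R X + t. Camera axes: x right, y down, z forward; pixel columns grow to the right and rows downward; lengths in m; the calibration is good to about 2 mm. A picture is of the moment at which its call begins.
- ticket.close_job(): hands the job in; it is judged then, once.
The state is a dict: "time_s": time; "qpos": joint angles; "dq": joint speeds; "tau": joint torques, N m; "ee_pos": TCP position; "orientation": TCP orientation; "force": force on the tool from outside, world axes, zero at the start; "moment": the same for the moment, N m; "gripper_width": finger opening in m; "gripper_force": force on a finger pad.
Only numpy, scipy, OpenCV 4.12 (cv2) and the standard library are available. Lean on these libraries where they do the work, as an engineer would, in place of code of your own. Each camera call takes 0.05 s, during which the arm holds its last target. There are 200 camera calls.

## Task

Take a reading on the bench photometer: press both open cell covers on its top down until their catches hold them shut, then pull the spring-return shutter knob at its front straight out until its pointer lines up with the tip of the index clip on the scale. Finish there, still gripping the knob: the program ends while the hand holds the shutter at the index against its spring. Do not draw the shutter while a cover is still open (room light would reach the detector), and leave the index clip and the things standing around the instrument where they are.

Things in the scene. Friction and masses are not known exactly. Their poses are not given: they have to be found in the camera images.
- photometer: Fixed bench photometer: white housing 160 (x) x 240 (y) x 76 mm high; in front of it a grey deck, 80 to 187 mm ahead of the origin, 140 mm wide, 36 mm high. Origin: centre of the housing's underside on the worktop, z up; -x points out of its front (roughly to the robot), the way the shutter is pulled. Two cell covers on top, 58 mm left (+y) and right (-y) of the middle; shutter slide on the deck.
- cover_left (a joint): Opening angle of the left (+y) cell cover, rad: 0 = shut, held by its catch; starts at 0.7 to 1.1. Grey cap 66 mm long, 56 mm wide, 14 mm deep, hinged on its far (+x) edge. Friction keeps it where it stands wide open; let go nearer shut, a weak spring lifts it to 0.4; at 0.13 its tongue meets a spring catch (about 8 N at the free edge to pass), which then holds it.
- cover_left_press (a point): Point on the left cover's upper face, 52 mm from the hinge axis, on the ribbed press pad near the free edge; moves with the cover. 91 mm above the worktop when shut. The small catch housing in front of the shut cover is 90 mm high and begins 26 mm in front of the photometer's origin.
- cover_left_hinge (a point): Middle of the left cover's hinge axis, 82 mm above the worktop; the upper face of the cover lies 9 mm off this axis.
- cover_right (a joint): As cover_left, for the equal right (-y) cover.
- cover_right_press (a point): As cover_left_press, for the right cover.
- cover_right_hinge (a point): As cover_left_hinge, for the right cover.
- shutter: Shutter slide: flat steel bar 34 mm wide with an upright black knob, 21 mm across, 57 to 85 mm above the worktop, and a flat pointer to its right. Origin under the knob's axis, 36 mm above the worktop. Slides along the photometer's -x only, 0 to 55 mm; when in, the knob is 118 mm ahead of the photometer's origin. A spring pulls it in with 4 N (in) to 11 N (fully out); only the hand keeps it out.
- shutter_knob (a point): Centre of the knob's top face, 85 mm above the worktop; moves with the shutter. Free of everything higher than 51 mm for 35 mm on all sides.
- shutter_pointer (a point): Tip of the shutter's pointer, 35 mm to the right of the knob's axis and at the same x in the photometer's frame, 50 mm above the worktop.
- index_tip (a point): Tip of the index clip, a dark saddle 12 mm long on the outer half of the scale rail (right of the slide), 37 mm to the right of the knob's path, 50 mm above the worktop; at the start 22 to 42 mm farther out (-x) than the pointer. The shutter is at the index when both tips have the same x in the photometer's frame. The clip slides stiffly if pushed: leave it.
- cuvette_box: Bystander: flat grey box 63 x 100 x 21 mm right of the deck, origin under its centre.
- vial_1: Bystander: white vial, 26 mm across, 49 mm tall, left of the deck, origin under its centre.
- vial_2: Bystander: vial like vial_1, beside it.
- dish: Bystander: petri dish 100 mm across, 18 mm tall, on the left of the worktop, origin under its centre.
- beaker_b3: Bystander: glass beaker 80 mm across, 100 mm tall, on the right of the worktop, origin under its centre.

How it is judged:
By the outcome, as a careful person would: the job done as asked, in the order asked, and still so for the second after the job is handed in, while the arm keeps its last pose, push and grip.
It also fails if it takes over 54 s, if anything falls off the work surface, if the arm or the gripper's body presses on something with over 40 N, if the wrist force passes 120 N, or if a joint passes its speed limit or range.

## Working session

There is one attempt and no reset: what is moved stays moved. The work goes in short steps, Python scripts to look and compute and a shell command to move; the robot and the scene stay as the last step left them, time stands still between calls to the robot, and variables do not carry over. Pictures are saved under pics/ and viewed, at most 10 in all, crops included, and the job is handed in when it is done.

```bash
mkdir -p pics
cat > h.py <<'E'
import numpy as np, cv2
from rig import observe, imaging, ticket
def grab(n):
    f=imaging.grab_frame(n); np.savez('last_%s.npz'%n,**f); return f
def load(n): return dict(np.load('last_%s.npz'%n))
def foc(f): return f['image'].shape[0]/2/np.tan(np.radians(float(f['vfov']))/2)
def world(f,u,v,z=None):
    F=foc(f); d=np.array([(u-f['cx'])/F,(v-f['cy'])/F,1.])
    R=f['R'];c=-R.T@f['t']; w=R.T@d
    if z is None: return c+w*float(f['depth'][int(round(v)),int(round(u))])
    return c+w*(z-c[2])/w[2]
def pix(f,X):
    p=f['R']@np.array(X)+f['t']; F=foc(f); return p[:2]/p[2]*F+[f['cx'],f['cy']]
def cloud(f):
    F=foc(f); v,u=np.mgrid[:384,:512]; d=f['depth']
    P=np.stack([(u-f['cx'])/F*d,(v-f['cy'])/F*d,d],-1)-f['t']
    return P@f['R']
def save(img,n,s=1): cv2.imwrite('pics/'+n,cv2.resize(img,None,fx=s,fy=s,interpolation=cv2.INTER_CUBIC)[...,::-1])
E
python3 - <<'E'
from h import *
o=observe(); print({k:np.round(v,3) for k,v in o.items()})
for n in('side','top'):
    f=grab(n); save(f['image'],n+'0.png',1.5); print(n,f['vfov'],f['cx'],f['cy'],(-f['R'].T@f['t']).round(3),f['R'].round(2).tolist())
E
```

```text
{'time_s': np.float64(0.0), 'qpos': array([ 1.031,  0.131,  1.489, -0.   ,  1.523, -0.085]), 'dq': array([-0.   , -0.001,  0.001, -0.   , -0.   , -0.001]), 'tau': array([ 0.0000e+00, -5.5982e+01, -4.9178e+01,  7.7000e-02,  3.5000e-02,
       -0.0000e+00]), 'ee_pos': array([0.263, 0.539, 0.226]), 'orientation': array([-0.   ,  0.225,  0.974, -0.001]), 'force': array([-0.158, -0.272,  0.816]), 'moment': array([-0.025, -0.03 ,  0.027]), 'gripper_force': np.float64(0.0), 'gripper_width': np.float64(0.093)}
side 47.93314012808864 254.8509593410622 189.45796952876927 [0.293 1.144 0.734] [[-0.97, -0.23, -0.02], [-0.1, 0.51, -0.85], [0.2, -0.83, -0.52]]
top 55.50612903320365 255.10738230465688 193.86268008978897 [0.348 0.095 1.332] [[-0.02, -1.0, -0.0], [-0.98, 0.02, -0.18], [0.18, 0.0, -0.98]]
```

View pics/top0.png

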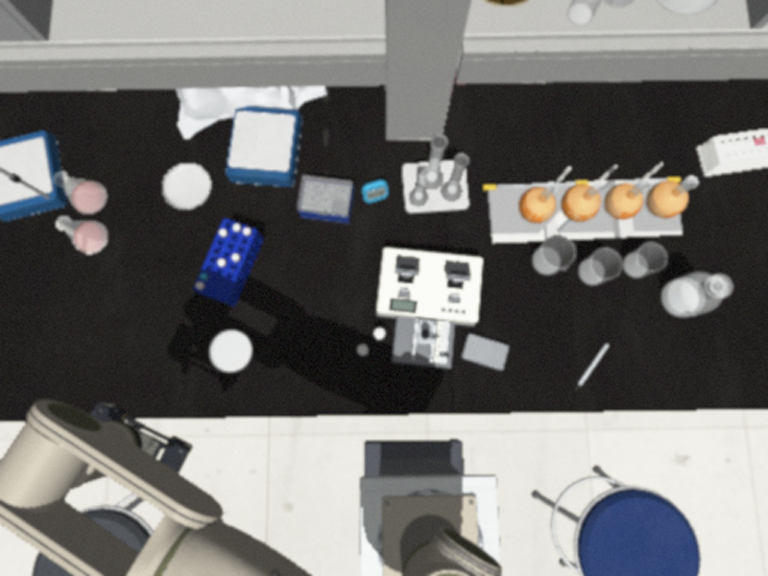

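View pics/side0.png

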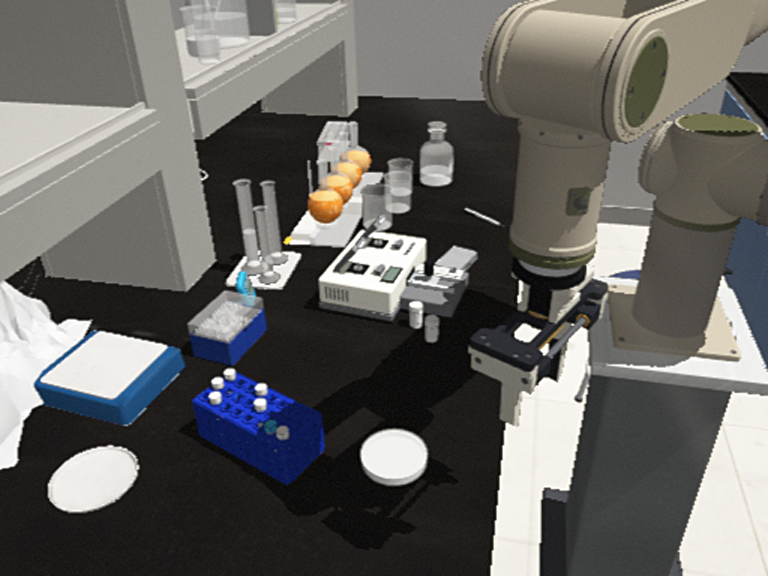

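The top view shows the photometer housing with corners at about (384,247), (482,254), (475,325) and (377,317) in the 1.5x picture. The deck lies below it, with the knob near (426,328). The side view shows both covers open and tilted up from the housing top. Next I fit the housing and look at close crops.

Run:
```python
from h import *
f=load('top'); P=cloud(f); im=f['image'].astype(int)
m=((im.min(-1)>190)&(abs(P[...,2]-.076)<.012)).astype(np.uint8)
m[:150]=0;m[230:]=0;m[:,:235]=0;m[:,340:]=0
m=cv2.morphologyEx(m,cv2.MORPH_CLOSE,np.ones((3,3)))
c=max(cv2.findContours(m,0,2)[0],key=cv2.contourArea)
r=cv2.minAreaRect(c); print(r)
w=np.array([world(f,u,v,.076) for u,v in cv2.boxPoints(r)]); print(w.round(4)); print(np.linalg.norm(np.roll(w,-1,0)-w,axis=1), w.mean(0))
print('z', np.median(P[...,2][m>0]))
crop=f['image'][155:255,235:345]; save(crop,'topc.png',6)
s=load('side'); save(s['image'][130:220,200:330],'sidec.png',6)
```

```text
((286.629150390625, 189.61581420898438), (66.9819564819336, 42.97966766357422), 5.856013774871826)
[[ 0.528   0.1119  0.076 ]
 [ 0.6809  0.0941  0.076 ]
 [ 0.6519 -0.141   0.076 ]
 [ 0.5002 -0.1184  0.076 ]]
[0.1539587  0.23686137 0.15335683 0.23188872] [ 0.59025683 -0.01336098  0.076     ]
z 0.07650491054946318
```

View pics/topc.png

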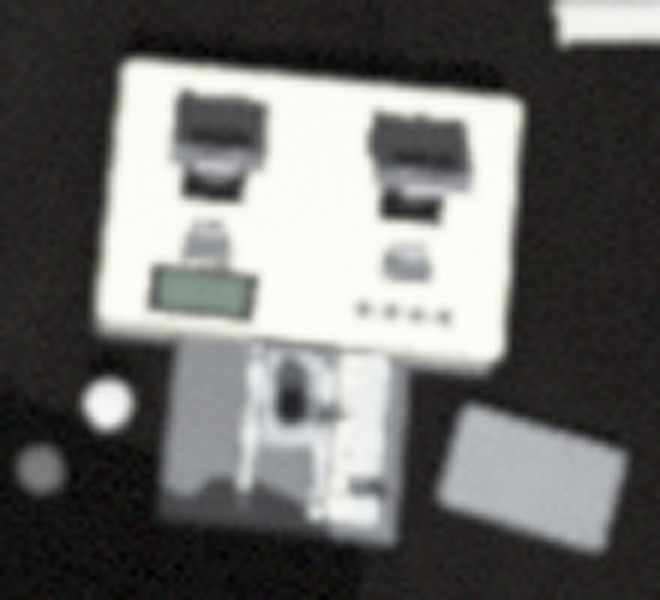

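View pics/sidec.png

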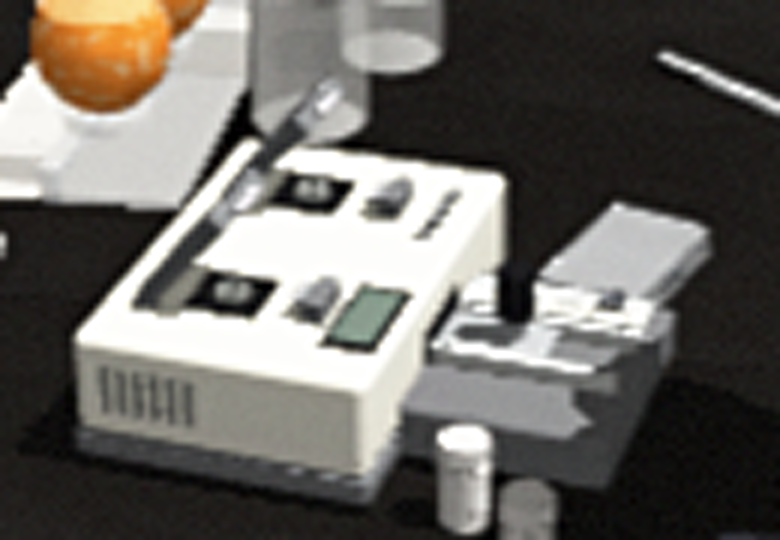

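The top crop shows the covers' hinge edges at about (222,95) and (420,118). The knob is at (290,390), the pointer tip near (338,412) and the dark clip at (366,487). In the side crop, the left cover runs from (150,305) to (255,190). The right cover's free edge is at (330,90). Now I measure these.

```bash
cat >> h.py <<'E'
PSI=-0.122; O=np.array([.5903,-.0134,0])
RP=np.array([[np.cos(PSI),-np.sin(PSI),0],[np.sin(PSI),np.cos(PSI),0],[0,0,1]])
def loc(X): return (np.asarray(X)-O)@RP
def wor(l): return RP@np.array(l)+O
E
python3 - <<'E'
from h import *
f=load('top'); s=load('side')
for n,g in(('top',f),('side',s)):
    L=loc(cloud(g)); 
    for nm,y in(('left',.058),('right',-.058)):
        m=(abs(L[...,1]-y)<.024)&(L[...,2]>.088)&(L[...,2]<.17)&(abs(L[...,0])<.09)
        p=L[m]; 
        b=np.array([[(a:=p[(p[:,2]>z)&(p[:,2]<=z+.01)]).shape[0],*a.mean(0).round(4)] for z in np.arange(.085,.16,.01) if ((p[:,2]>z)&(p[:,2]<=z+.01)).any()])
        print(n,nm,'y range',p[:,1].min(),p[:,1].max());print(b)
    m=(L[...,0]<-.09)&(L[...,0]>-.18)&(abs(L[...,1])<.05)&(L[...,2]>.06)&(L[...,2]<.1)
    print('knob',n,m.sum(),L[m].mean(0),L[m].min(0),L[m].max(0))
def cl(x,y): return (x+.5)/6-.5+235,(y+.5)/6-.5+155
for nm,q in(('pointer',(338,412)),('clip',(366,487)),('deckL',(160,515)),('deckR',(395,545)),('knobtop',(290,385))):
    z={'deckL':.036,'deckR':.036,'knobtop':.085}.get(nm,.05)
    print(nm,loc(world(f,*cl(*q),z)).round(4))
# knob/pointer expected
for l in((-.118,0,.085),(-.118,-.035,.05),(-.15,-.037,.05)): print(l,pix(f,wor(l)),pix(s,wor(l)))
E
```

```text
top left y range 0.03416593364225979 0.08197237924734542
[[ 4.300e+01 -3.100e-03  5.670e-02  9.170e-02]
 [ 2.500e+01  4.610e-02  5.980e-02  1.004e-01]
 [ 2.400e+01  4.050e-02  5.860e-02  1.108e-01]
 [ 2.500e+01  3.210e-02  5.610e-02  1.201e-01]
 [ 5.300e+01  1.720e-02  5.800e-02  1.312e-01]
 [ 3.200e+01  1.290e-02  5.770e-02  1.375e-01]]
top right y range -0.08194870511964296 -0.03531574146014327
[[ 4.300e+01 -1.180e-02 -5.860e-02  9.070e-02]
 [ 3.100e+01  4.190e-02 -6.040e-02  9.930e-02]
 [ 2.300e+01  4.080e-02 -5.540e-02  1.099e-01]
 [ 2.600e+01  3.230e-02 -5.720e-02  1.196e-01]
 [ 4.800e+01  1.830e-02 -5.840e-02  1.306e-01]
 [ 3.500e+01  1.210e-02 -5.670e-02  1.378e-01]]
knob top 35 [-0.11579366  0.0006212   0.08321151] [-0.12472766 -0.00918857  0.0645643 ] [-0.1050804   0.00980313  0.09356027]
side left y range 0.036747428772562596 0.08128367143464134
[[ 3.300e+01 -2.450e-02  6.300e-02  9.080e-02]
 [ 2.000e+00  4.850e-02  7.220e-02  1.019e-01]
 [ 4.000e+00  4.020e-02  6.740e-02  1.111e-01]
 [ 1.700e+01  1.440e-02  6.610e-02  1.322e-01]
 [ 2.700e+01  1.060e-02  5.940e-02  1.369e-01]]
side right y range -0.08133072185692757 -0.03410613807482455
[[ 2.800e+01 -2.940e-02 -5.510e-02  9.040e-02]
 [ 1.000e+00  4.760e-02 -8.040e-02  1.026e-01]
 [ 4.000e+00  3.040e-02 -4.670e-02  1.220e-01]
 [ 1.500e+01  1.110e-02 -5.010e-02  1.327e-01]
 [ 1.900e+01  1.150e-02 -5.560e-02  1.368e-01]]
knob side 70 [-0.11687885  0.00756815  0.0764531 ] [-0.12585583 -0.00983356  0.060033  ] [-0.10484936  0.01658334  0.08911137]
pointer [-0.1141 -0.0277  0.05  ]
clip [-0.156  -0.0477  0.05  ]
deckL [-0.184   0.0699  0.036 ]
deckR [-0.1869 -0.0689  0.036 ]
knobtop [-0.1054  0.0039  0.085 ]
(-0.118, 0, 0.085) [283.70191351 222.5210206 ] [286.13240222 174.53911966]
(-0.118, -0.035, 0.05) [292.89790715 224.57062373] [289.09213629 179.03430338]
(-0.15, -0.037, 0.05) [292.67278092 233.71349716] [299.05594639 180.29643604]
```

```bash
cat >> h.py <<'E'
from scipy.spatial.transform import Rotation as Ro
RT=np.column_stack([-RP[:,0],RP[:,1],[0,0,-1]])   # tool y = photometer y, tool x = photometer -x
def go(*tips):
    o=observe(); q=o['orientation']; R=Ro.from_quat([q[1],q[2],q[3],q[0]]).as_matrix()
    print('t',o['time_s'],'tip loc',((loc(o['ee_pos']+R[:,2]*.008))*1000).round(1),'F loc',(o['force']@RP).round(1),'w',o['gripper_width'],o['gripper_force'])
    rv=Ro.from_matrix(R.T@RT).as_rotvec()
    for t in tips:
        tcp=wor(t)-RT[:,2]*.008
        print(t,'shift mm',(R.T@(tcp-o['ee_pos'])*1000).round(1),'rot',rv.round(3))
E
python3 -c "
from h import *
go((.032,.058,.19),(.032,.058,.16))"
```

```text
t 0.1 tip loc [-391.8  508.1  217.7] F loc [-0.4 -0.3  0.4] w 0.09270954525894513 0.0
(0.032, 0.058, 0.19) shift mm [-547.5 -286.9   28.1] rot [-0.002 -0.    -0.333]
(0.032, 0.058, 0.16) shift mm [-547.5 -286.9   58.1] rot [-0.002 -0.    -0.333]
```

```bash
python3 -m crank '[[0,-40,-20,2,0,0,-0.03],[0,-80,-40,4,0,0,-0.07],[0,-120,-60,6,0,0,-0.1],[0,-155,-80,8,0,0,-0.13],[0,-190,-100,10,0,0,-0.17],[0,-225,-118,12,0,0,-0.2],[0,-260,-136,14,0,0,-0.24],[0,-295,-155,16,0,0,-0.27],[0,-330,-173,17,0,0,-0.3],[0,-360,-190,18,0,0,-0.333]]'; python3 -c "
from h import *
go((.032,.058,.19),(.032,.058,.16))"
```

```text
time_s: 0.93
ee_pos: [0.5044, 0.2077, 0.2082]
orientation: [-0.0, 0.061, 0.998, -0.0]
force: [0.9, -0.3, -0.7]
gripper_width: 0.031
gripper_force: 0.0
t 0.9333 tip loc [-112.2  209.   200.2] F loc [ 0.9 -0.2 -0.7] w 0.030951920771555206 0.0
(0.032, 0.058, 0.19) shift mm [-144.  -151.2   10.2] rot [-0.001 -0.     0.001]
(0.032, 0.058, 0.16) shift mm [-144.  -151.1   40.2] rot [-0.001 -0.     0.001]
```

```bash
python3 -m crank '[[0,-29,-30,2,0,0,0],[0,-58,-60,4,0,0,0],[0,-87,-90,6,0,0,0],[0,-116,-120,8,0,0,0],[0,-144,-151,10,0,0,0],[0,-144,-151,20,0,0,0],[0,-144,-151,40,0,0,0],[0,-144,-151,40,0,0,0],[0,-144,-151,40,0,0,0]]'
python3 - <<'E'
from h import *
go((.03,.058,.125),(.022,.058,.115),(.014,.058,.107),(.006,.058,.098))
f=grab('top'); s=grab('side')
a=cv2.resize(f['image'][140:250,235:345],None,fx=3.6,fy=3.6,interpolation=2); b=cv2.resize(s['image'][100:210,190:330],None,fx=3.6,fy=3.6,interpolation=2)
save(np.hstack([a[:396],b[:396,:400]]),'p1.png')
E
```

```text
time_s: 1.68
ee_pos: [0.6266, 0.0428, 0.1667]
orientation: [-0.002, 0.061, 0.998, -0.0]
force: [-0.5, 1.0, -0.1]
gripper_width: 0.0008
gripper_force: 0.0
t 1.6833 tip loc [ 29.1  60.2 158.7] F loc [-0.7  1.  -0.1] w 0.0007880167097618443 0.0
(0.03, 0.058, 0.125) shift mm [-1.  -2.2 33.7] rot [-0.    -0.004  0.   ]
(0.022, 0.058, 0.115) shift mm [ 7.  -2.2 43.7] rot [-0.    -0.004  0.   ]
(0.014, 0.058, 0.107) shift mm [14.9 -2.2 51.7] rot [-0.    -0.004  0.   ]
(0.006, 0.058, 0.098) shift mm [22.9 -2.2 60.8] rot [-0.    -0.004  0.   ]
```

View pics/p1.png

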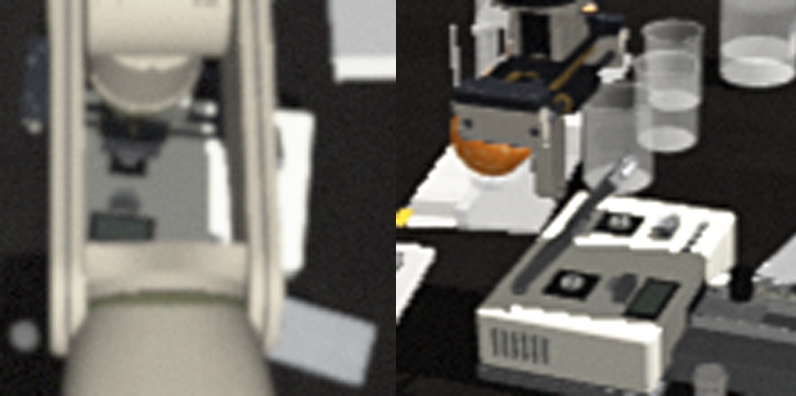

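The side half of the picture shows the closed fingers at (548,180), above and behind the left cover's free edge at about (560,250). That is the intended start, so I follow the arc down.

```bash
python3 -m crank '[[0,-1,-2,17,0,0,0],[0,-1,-2,34,0,0,0],[0,3,-2,39,0,0,0],[0,7,-2,44,0,0,0],[0,11,-2,48,0,0,0],[0,15,-2,52,0,0,0],[0,20,-2,57,0,0,0],[0,24,-2,62,0,0,0],[0,27,-2,66,0,0,0],[0,27,-2,68,0,0,0]]'; python3 -c "
from h import *
go((.001,.058,.09),(0.001,.058,.08))"
```

```text
time_s: 2.62
ee_pos: [0.6023, 0.0441, 0.1024]
orientation: [0.002, 0.061, 0.998, 0.0]
force: [0.3, -0.8, 4.2]
gripper_width: 0.0004
gripper_force: 1.6
t 2.6167 tip loc [ 4.9 58.5 94.4] F loc [ 0.4 -0.8  4.2] w 0.00037671437605505206 1.6288000610779818
(0.001, 0.058, 0.09) shift mm [ 3.9 -0.5  4.4] rot [0.    0.004 0.   ]
(0.001, 0.058, 0.08) shift mm [ 3.9 -0.5 14.4] rot [0.    0.004 0.   ]
```

```bash
python3 -m crank '[[0,1,0,1,0,0,0],[0,1,0,2,0,0,0],[0,1,0,3,0,0,0],[0,1,0,4,0,0,0]]';python3 -m crank '[[0,0,0,1,0,0,0],[0,0,0,2,0,0,0],[0,0,0,2,0,0,0],[0,0,0,2,0,0,0]]'; python3 -c "
from h import *
go((.001,.058,.09))"
```

```text
time_s: 2.95
ee_pos: [0.6001, 0.0443, 0.0985]
orientation: [0.0, 0.061, 0.998, 0.0]
force: [-10.2, 1.4, 23.3]
gripper_width: 0.0004
gripper_force: 11.6
time_s: 3.28
ee_pos: [0.6001, 0.0443, 0.0983]
orientation: [0.0, 0.061, 0.998, -0.0]
force: [-13.5, -0.7, 29.2]
gripper_width: 0.0005
gripper_force: 14.6
t 3.2833 tip loc [ 2.7 58.5 90.3] F loc [-13.4  -2.4  29.2] w 0.00046149237242819417 14.646744467318058
(0.001, 0.058, 0.09) shift mm [ 1.7 -0.5  0.3] rot [0.    0.001 0.   ]
```

Tip height is 90 mm at 29 N, so the cover is on its stop. I lift, move over to the right cover and check the left one with the side camera.

```bash
python3 -m crank '[[0,0,0,-20,0,0,0],[0,0,0,-50,0,0,0],[0,0,0,-75,0,0,0],[0,-10,-30,-75,0,0,0],[0,-28,-60,-75,0,0,0],[0,-28,-90,-75,0,0,0],[0,-28,-117,-75,0,0,0],[0,-28,-117,-75,0,0,0],[0,-28,-117,-75,0,0,0]]'
python3 - <<'E'
from h import *
go((.031,-.058,.125),(.006,-.058,.098))
s=grab('side'); L=loc(cloud(s))
for y in(.058,-.058):
    m=(abs(L[...,1]-y)<.026)&(L[...,0]>-.016)&(L[...,0]<.06)&(L[...,2]>.08)&(L[...,2]<.15)
    p=L[m]; print(y,m.sum(),p.mean(0).round(3),np.percentile(p[:,2],[5,50,95]).round(3))
save(s['image'][100:210,190:330],'p2.png',5)
E
```

```text
time_s: 4.03
ee_pos: [0.6128, -0.0765, 0.1687]
orientation: [-0.001, 0.062, 0.998, 0.0]
force: [-0.1, 0.3, -0.2]
gripper_width: 0.0007
gripper_force: 0.0
t 4.0333 tip loc [ 30.  -59.9 160.7] F loc [-0.1  0.3 -0.2] w 0.0006823030878511758 0.0
(0.031, -0.058, 0.125) shift mm [-1.1  1.9 35.7] rot [ 0.    -0.002 -0.002]
(0.006, -0.058, 0.098) shift mm [23.9  1.9 62.8] rot [ 0.    -0.002 -0.002]
0.058 199 [0.017 0.059 0.091] [0.086 0.092 0.094]
-0.058 107 [ 0.019 -0.053  0.104] [0.08  0.085 0.138]
```

View pics/p2.png

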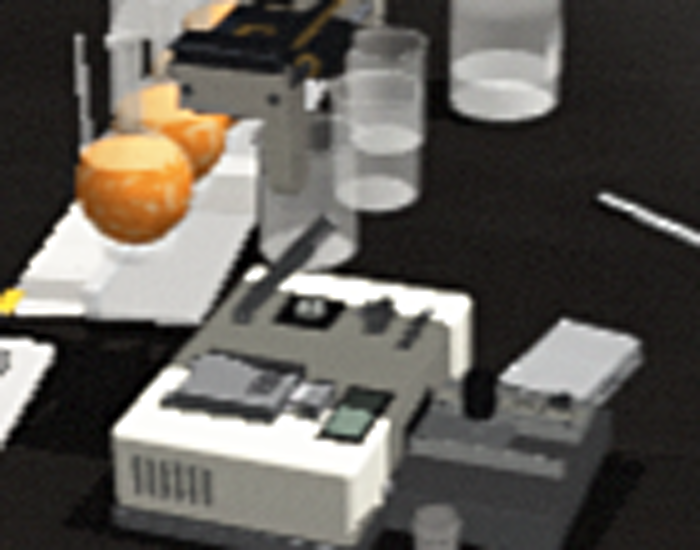

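The left cover lies flat and shut at (240,383). The right cover is still open at (285,265), with the fingers above it at (285,160). I repeat the press for the right cover.

```bash
python3 -m crank '[[0,-1,2,18,0,0,0],[0,-1,2,36,0,0,0],[0,3,2,41,0,0,0],[0,7,2,46,0,0,0],[0,11,2,50,0,0,0],[0,15,2,54,0,0,0],[0,20,2,59,0,0,0],[0,24,2,64,0,0,0],[0,27,2,68,0,0,0],[0,28,2,70,0,0,0]]'; python3 -m crank '[[0,0,0,1,0,0,0],[0,0,0,2,0,0,0],[0,0,0,3,0,0,0],[0,0,0,4,0,0,0],[0,0,0,5,0,0,0],[0,0,0,6,0,0,0],[0,0,0,6,0,0,0],[0,0,0,6,0,0,0]]'; python3 -c "
from h import *
go((.001,-.058,.09))"
```

```text
time_s: 4.92
ee_pos: [0.5878, -0.0702, 0.1015]
orientation: [0.003, 0.061, 0.998, -0.0]
force: [2.1, -0.1, 3.8]
gripper_width: 0.0004
gripper_force: 1.0
time_s: 5.58
ee_pos: [0.5865, -0.0701, 0.0982]
orientation: [0.001, 0.061, 0.998, -0.0]
force: [-16.3, 2.8, 34.3]
gripper_width: -0.0001
gripper_force: 17.2
t 5.5833 tip loc [  3.1 -56.7  90.2] F loc [-16.5   0.8  34.3] w -5.204581143546593e-05 17.229745080694556
(0.001, -0.058, 0.09) shift mm [ 2.1 -1.3  0.2] rot [-0.     0.001  0.   ]
```

```bash
python3 -m crank '[[50,0,0,-20,0,0,0],[50,0,0,-50,0,0,0],[50,0,0,-80,0,0,0],[50,20,35,-90,0,0,0],[50,40,70,-90,0,0,0],[50,60,105,-90,0,0,0],[50,80,140,-90,0,0,0],[50,100,175,-90,0,0,0],[50,120,210,-90,0,0,0],[50,140,245,-90,0,0,0]]'; python3 -m crank '[[50,0,35,0,0,0,0],[50,0,70,0,0,0,0],[50,0,105,0,0,0,0],[50,0,105,0,0,0,0],[50,0,105,0,0,0,0]]'
python3 - <<'E'
from h import *
T=[imaging.grab_frame('top') for _ in range(8)]; S=[imaging.grab_frame('side') for _ in range(8)]
f=T[0];s=S[0]; f['image']=np.mean([t['image'] for t in T],0); s['image']=np.mean([t['image'] for t in S],0)
np.savez('avg_top.npz',**f);np.savez('avg_side.npz',**s)
L=loc(cloud(s))
for y in(.058,-.058):
    m=(abs(L[...,1]-y)<.026)&(L[...,0]>-.016)&(L[...,0]<.06)&(L[...,2]>.08)&(L[...,2]<.15)
    p=L[m]; print(y,m.sum(),np.percentile(p[:,2],[5,50,95]).round(3))
a=cv2.resize(f['image'][205:250,270:310].clip(0,255).astype(np.uint8),None,fx=10,fy=10,interpolation=2)
b=cv2.resize(s['image'][155:200,270:310].clip(0,255).astype(np.uint8),None,fx=10,fy=10,interpolation=2)
save(np.hstack([a,b]),'p3.png')
E
```

```text
time_s: 6.42
ee_pos: [0.4751, 0.1914, 0.183]
orientation: [-0.001, 0.061, 0.998, -0.0]
force: [0.8, -0.4, -0.0]
gripper_width: 0.0499
gripper_force: 0.0
time_s: 6.83
ee_pos: [0.4885, 0.2957, 0.1825]
orientation: [-0.001, 0.059, 0.998, -0.001]
force: [-0.5, -0.3, -0.5]
gripper_width: 0.0501
gripper_force: 0.0
0.058 20 [0.084 0.091 0.093]
-0.058 33 [0.085 0.091 0.093]
```

View pics/p3.png

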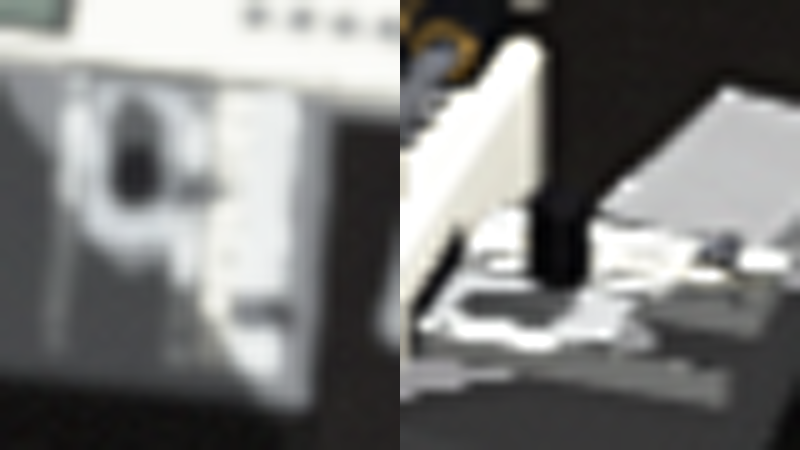

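Both covers read 91 mm, so they are shut. In the top half of the picture, the pointer is dark at (205,188) with its tip near (222,188), and the clip is dark at (263,308) with its tip near (237,310). I measure them to subpixel.

Run:
```python
from h import *
f=load('avg_top'); g=f['image'].mean(-1)
print(g[219:240,286:303].round(0).astype(int))
def meas(us,v0,v1):
    for u in us:
        c=g[v0:v1+1,u]; b=np.interp(np.arange(v0,v1+1),[v0,v1],[c[0],c[-1]]); w=(b-c).clip(0)
        v=(w*np.arange(v0,v1+1)).sum()/w.sum(); print(u,round(v,2),round(w.sum()),(loc(world(f,u,v,.05))*1000).round(1))
print('pointer');meas(range(289,294),220,227); print('clip');meas(range(293,300),231,240)
```

```text
Traceback (most recent call last):
  File "h.py", line 5, in load
    def load(n): return dict(np.load('last_%s.npz'%n))
                             ~~~~~~~^^^^^^^^^^^^^^^^^
FileNotFoundError: [Errno 2] No such file or directory: 'last_avg_top.npz'
```

Run:
```python
from h import *
f=dict(np.load('avg_top.npz')); g=f['image'].mean(-1)
print(g[219:240,286:303].round(0).astype(int))
def meas(us,v0,v1):
    for u in us:
        c=g[v0:v1+1,u]; b=np.interp(np.arange(v0,v1+1),[v0,v1],[c[0],c[-1]]); w=(b-c).clip(0)
        v=(w*np.arange(v0,v1+1)).sum()/w.sum(); print(u,round(v,2),round(w.sum()),(loc(world(f,u,v,.05))*1000).round(1))
print('pointer');meas(range(289,294),220,227); print('clip');meas(range(293,300),231,240)
# knob top centroid, depth
P=loc(cloud(f)); m=(abs(P[...,0]+.118)<.02)&(abs(P[...,1])<.02)&(P[...,2]>.07); v,u=np.nonzero(m); print(m.sum(),(loc(world(f,u.mean(),v.mean(),.085))*1000).round(1))
```

```text
[[155 195 220 233 222 217 236 242 241 237 236 236 228 200 161 142 115]
 [147 186 214 228 218 215 231 236 237 237 237 236 228 200 161 142 112]
 [128 166 193 212 197 204 226 234 239 239 238 236 226 195 160 141 111]
 [118 149 160 166 159 181 217 229 237 239 238 236 223 187 156 140 111]
 [117 140 128 125 133 159 194 221 232 238 238 235 218 176 151 140 110]
 [132 139 122 120 130 155 192 220 232 238 238 234 215 170 150 137 107]
 [172 166 155 156 162 200 229 237 238 239 238 234 213 166 148 133  98]
 [206 201 197 193 196 229 243 242 238 238 239 235 213 164 147 129  91]
 [219 219 218 210 210 233 241 238 236 238 239 237 219 169 148 126  86]
 [213 219 225 219 219 238 242 240 240 240 240 238 222 173 147 125  80]
 [187 213 231 224 223 239 239 239 242 240 240 237 221 173 146 121  76]
 [158 203 231 224 224 236 230 232 240 241 239 233 210 167 145 120  72]
 [130 189 224 215 222 237 232 233 240 240 238 229 199 162 144 115  67]
 [110 172 208 196 218 240 241 241 241 240 238 228 199 163 142 113  67]
 [ 94 138 164 167 204 236 238 235 234 233 230 220 189 159 142 113  65]
 [ 85 106 123 143 204 236 229 202 1
[... 181 characters left out ...]
87 100 100 108 137 176 202 189 168 162 160 140 113 122 128  98  56]
 [ 88  94  94 104 126 156 201 222 220 219 218 193 147 136 128  90  50]
 [ 90 101  99 107 124 139 175 219 234 237 235 218 168 147 127  84  47]]
pointer
289 223.55 342 [-115.9  -21.1   50. ]
290 223.43 304 [-115.1  -24.5   50. ]
291 223.3 217 [-114.2  -28.    50. ]
292 223.29 118 [-113.8  -31.5   50. ]
293 223.17 43 [-113.   -34.9   50. ]
clip
293 235.51 134 [-156.1  -38.7   50. ]
294 235.72 303 [-156.5  -42.2   50. ]
295 235.77 347 [-156.3  -45.7   50. ]
296 235.72 380 [-155.8  -49.2   50. ]
297 235.81 406 [-155.7  -52.7   50. ]
298 236.06 298 [-156.2  -56.2   50. ]
299 236.27 116 [-156.6  -59.8   50. ]
31 [-115.    1.   85.]
```

Run:
```python
from h import *
s=dict(np.load('avg_side.npz')); g=s['image'].mean(-1)
print(g[174:184,280:308].round(0).astype(int))
for x in(-.114,-.118): print('knob axis',x,[pix(s,wor((x,0,z))).round(2).tolist() for z in(.06,.07,.085)])
for x in(-.15,-.156,-.16): print('clip',x,[pix(s,wor((x,y,z))).round(2).tolist() for y,z in((-.037,.05),(-.048,.05),(-.06,.05))])
for v in range(176,183):
    r=g[v]; t=60; k=np.nonzero(r[278:294]<t)[0]+278; a,b=k[0],k[-1]
    le=a-1+(r[a-1]-t)/(r[a-1]-r[a]); ri=b+(t-r[b])/(r[b+1]-r[b]); print(v,round(le,2),round(ri,2),round((le+ri)/2,2))
```

```text
[[214 211 164  76  26  25  29  30  25  26  77 183 213 205 199 197 196 195
  195 196 196 196 195 195 196 195 195 195]
 [199 184 113  25  19  29  30  29  20  53 178 210 203 199 196 194 194 194
  195 196 195 196 195 192 193 193 194 194]
 [247 255 176  33  11  23  27  21  16  68 120 157 185 193 191 191 194 195
  195 196 196 196 197 196 195 193 194 198]
 [250 255 177  32   4  14  16  10  44 191 203 163 145 136 161 179 197 195
  192 193 194 197 195 195 196 196 197 200]
 [255 254 160  24   6  13  15   8  56 233 255 252 250 250 255 242 233 206
  194 172 156 163 134 138 180 198 197 175]
 [255 255 165  27   6  14  15   9  38 191 253 253 248 245 246 244 246 248
  251 228 165 129  96  90 166 212 194 155]
 [183 209 140  24   7  14  17   9  37 191 255 255 247 232 230 227 241 252
  252 182  90 108  96 115 236 255 252 243]
 [255 248 147  24   6  12  15   7  40 199 255 242 247 245 250 244 240 253
  236 164 129 106  67 123 240 255 255 255]
 [165 153  95  30  10  12  11   6  51 186 196 173 181 205 220 243 255 243
  233 255 255 255 175  98 107 128 133 133]
 [224 227 196 118  43  20  22  36 111 183 212 245 253 254 240 229 211 168
  134 140 152 147 128 118 103 110 110  96]]
knob axis -0.114 [[284.75, 181.39], [284.8, 178.59], [284.88, 174.34]]
knob axis -0.118 [[286.0, 181.6], [286.05, 178.79], [286.13, 174.54]]
clip -0.15 [[299.06, 180.3], [299.96, 178.64], [300.94, 176.86]]
clip -0.156 [[300.91, 180.59], [301.8, 178.93], [302.76, 177.15]]
clip -0.16 [[302.14, 180.79], [303.03, 179.13], [303.99, 177.34]]
176 282.81 288.85 285.83
177 282.81 288.11 285.46
178 282.73 288.02 285.38
179 282.76 288.14 285.45
180 282.69 288.15 285.42
181 282.71 288.13 285.42
182 282.54 288.07 285.3
```

```bash
python3 -c "
from h import *
go((-.1155,.0005,.13),(-.1155,.0005,.059))"
```

```text
t 7.6333 tip loc [-137.4  293.4  175.7] F loc [ 0.7 -0.4  0.9] w 0.05024074462775775 0.0
(-0.1155, 0.0005, 0.13) shift mm [ -21.8 -292.9   45.7] rot [0. 0. 0.]
(-0.1155, 0.0005, 0.059) shift mm [ -21.8 -292.9  116.7] rot [0. 0. 0.]
```

```bash
python3 -m crank '[[50,-3,-37,0,0,0,0],[50,-6,-74,0,0,0,0],[50,-9,-111,0,0,0,0],[50,-12,-148,0,0,0,0],[50,-15,-185,0,0,0,0],[50,-18,-222,0,0,0,0],[50,-22,-259,0,0,0,0],[50,-22,-293,0,0,0,0],[50,-22,-293,30,0,0,0],[50,-22,-293,46,0,0,0]]'; python3 -m crank '[[50,0,0,0,0,0,0],[50,0,0,0,0,0,0],[50,0,0,0,0,0,0]]'; python3 -c "
from h import *
go((-.1155,.0005,.059))"
```

```text
time_s: 8.47
ee_pos: [0.4759, -0.0011, 0.1368]
orientation: [0.001, 0.063, 0.998, -0.0]
force: [0.3, 0.4, -1.0]
gripper_width: 0.0501
gripper_force: 0.0
time_s: 8.72
ee_pos: [0.4765, 0.0013, 0.1388]
orientation: [0.001, 0.061, 0.998, -0.0]
force: [0.5, -0.7, -0.4]
gripper_width: 0.0503
gripper_force: 0.0
t 8.7167 tip loc [-114.8    0.7  130.8] F loc [ 0.6 -0.6 -0.4] w 0.05029377103339399 0.0
(-0.1155, 0.0005, 0.059) shift mm [ 0.8 -0.2 71.8] rot [0.    0.001 0.001]
```

```bash
python3 -m crank '[[50,1,0,20,0,0,0],[50,1,0,40,0,0,0],[50,1,0,55,0,0,0],[50,1,0,65,0,0,0],[50,1,0,71,0,0,0],[50,1,0,71,0,0,0],[50,1,0,71,0,0,0]]'
python3 - <<'E'
from h import *
go((-.1155,.0005,.059))
s=grab('side'); save(s['image'][120:215,230:340],'p4.png',6)
E
```

```text
time_s: 9.3
ee_pos: [0.4755, 0.0013, 0.0675]
orientation: [0.0, 0.061, 0.998, -0.0]
force: [0.0, 0.4, -0.4]
gripper_width: 0.0501
gripper_force: 0.0
t 9.3 tip loc [-115.7    0.6   59.5] F loc [-0.   0.4 -0.4] w 0.0501081391697423 0.0
(-0.1155, 0.0005, 0.059) shift mm [-0.2 -0.1  0.5] rot [-0.     0.001  0.001]
```

View pics/p4.png

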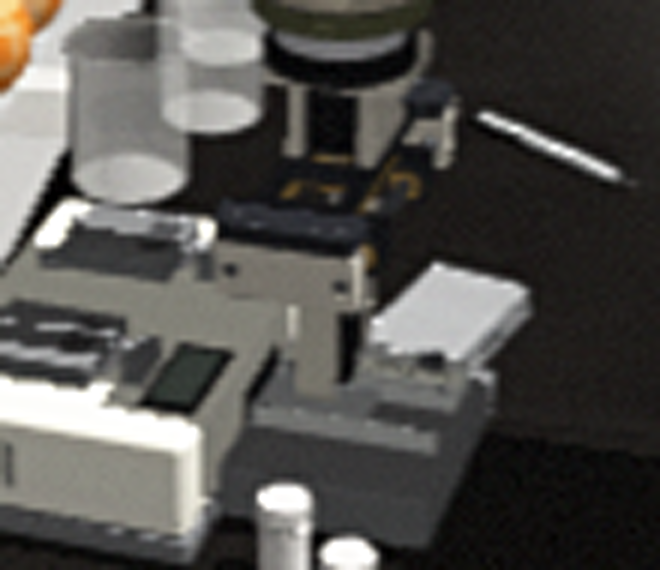

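The left finger is at (318,350). The knob shows dark just behind it at (343,350), as expected from this angle, and both covers lie flat. I close the jaws.

```bash
python3 -m crank '[[15,0,0,0,0,0,0],[15,0,0,0,0,0,0],[15,0,0,0,0,0,0],[15,0,0,0,0,0,0],[15,0,0,0,0,0,0],[15,0,0,0,0,0,0],[15,0,0,0,0,0,0],[15,0,0,0,0,0,0]]'; python3 -c "
from h import *
go((-.1155,.0005,.059))"
```

```text
time_s: 10.02
ee_pos: [0.4751, 0.0017, 0.0669]
orientation: [0.0, 0.061, 0.998, 0.0]
force: [0.1, 5.7, 1.3]
gripper_width: 0.0201
gripper_force: 30.0
t 10.0167 tip loc [-116.2    1.    58.9] F loc [-0.6  5.7  1.3] w 0.020095330944504736 30.000440545845777
(-0.1155, 0.0005, 0.059) shift mm [-0.7 -0.5 -0.1] rot [0.001 0.    0.   ]
```

```bash
python3 -m crank '[[15,2,0.5,0,0,0,0],[15,5,0.5,0,0,0,0],[15,8,0.5,0,0,0,0],[15,11,0.5,0,0,0,0],[15,14,0.5,0,0,0,0],[15,17,0.5,0,0,0,0],[15,20,0.5,0,0,0,0],[15,20,0.5,0,0,0,0],[15,20,0.5,0,0,0,0]]'
python3 - <<'E'
from h import *
go((-.157,.0005,.059))
s=grab('side'); g=s['image'].mean(-1); print(g[174:184,282:308].round(0).astype(int))
E
```

```text
time_s: 10.77
ee_pos: [0.456, 0.0041, 0.0669]
orientation: [0.001, 0.061, 0.998, 0.0]
force: [6.2, 4.0, -3.2]
gripper_width: 0.0203
gripper_force: 30.0
t 10.7667 tip loc [-135.4    1.1   58.9] F loc [ 5.7  4.7 -3.2] w 0.020312654858748162 29.99912140890956
(-0.157, 0.0005, 0.059) shift mm [21.6 -0.5 -0.1] rot [0.    0.003 0.   ]
[[168 173  99  35  51 100 115 114 112 113 108  85  42  64 112 181 198 198
  197 194 195 194 195 195 196 196]
 [146 142  79  31  48  97 111 114 112 114 108  88  40  62 129 185 198 194
  194 196 196 192 195 194 194 197]
 [112 108  84  61  67  98 113 113 114 113 107  84  38  61 133 185 200 200
  197 195 197 194 194 192 193 199]
 [106 102 105 104  98 109 114 113 113 114 108  74  28  59 138 187 202 198
  199 202 201 196 194 196 197 199]
 [103  93  99 109 103 108 112 112 115 110 107  71  28  88 161 174 189 167
  153 152 130 141 187 202 205 180]
 [ 94  97 119 132 116 112 112 113 112 113 108  72  31  83 111 110 107  92
   59  41  32  49 151 207 187 143]
 [106 117 127 128 116 111 111 113 115 109 110  76  32  89 114 111 106  75
   40  40  30  39  90 113 105  96]
 [120 108 105 109  98 100 111 112 111 115 109  69  31  86 107 115  92  92
   74  61  52  57  88 102 104 103]
 [117 109 111 106  99 105 112 109 112 113 105  69  32  79 114 109  96 119
  126 113 100  97  96 112 117 112]
 [ 90  91  96 100 101 110 114 113 114 112 107  67  43  85 110 110 112 119
  124 129 128 127 110 119 119 101]]
```

```bash
python3 -m crank '[[15,3,0,0,0,0,0],[15,6,0,0,0,0,0],[15,9,0,0,0,0,0],[15,12,0,0,0,0,0],[15,15,0,0,0,0,0],[15,18,0,0,0,0,0],[15,20,0,0,0,0,0],[15,22,0,0,0,0,0],[15,22,0,0,0,0,0],[15,22,0,0,0,0,0]]'
python3 - <<'E'
from h import *
go((-.1572,.001,.059))
s=grab('side'); g=s['image'].mean(-1); print(g[172:183,290:310].round(0).astype(int))
f=grab('top')
a=cv2.resize(f['image'][200:255,260:320],None,fx=6,fy=6,interpolation=2); b=cv2.resize(s['image'][150:205,270:330],None,fx=6,fy=6,interpolation=2)
save(np.hstack([a,b]),'p5.png')
E
```

```text
time_s: 11.65
ee_pos: [0.4346, 0.0068, 0.0669]
orientation: [0.002, 0.061, 0.998, 0.0]
force: [8.6, 3.5, -6.4]
gripper_width: 0.0207
gripper_force: 30.0
t 11.65 tip loc [-156.9    1.1   58.9] F loc [ 8.1  4.5 -6.4] w 0.02074675137011851 29.998614240903407
(-0.1572, 0.001, 0.059) shift mm [ 0.2 -0.1 -0.1] rot [0.    0.004 0.   ]
[[105 105 124 119 112 109 111 113 113 113 114 110 110 130 165 192 197 198
  195 194]
 [ 27  80 191 174 120 108 112 111 114 114 113 111 115 158 179 190 196 195
  198 195]
 [ 72 183 213 174 124 110 113 114 111 113 104  90 103 138 184 197 196 194
  196 201]
 [182 216 207 172 125 112 111 110 115 109  88  44  79 134 183 195 196 193
  196 198]
 [112 162 195 178 132 111 112 112 114 106  82  40  84 157 193 194 194 198
  202 178]
 [ 91  89  91  96 103 110 113 113 114 107  75  30  86 155 193 198 199 202
  179 145]
 [102 103 102 102 108 113 112 114 113 111  73  28  79 124 178 204 203 179
  143 119]
 [103 111 109 103 112 112 112 110 113 108  73  30  72  72 150 206 184 153
  133 133]
 [117 126 108 114 115 112 114 111 114 106  74  33  67  60  89 113 117 184
  204 162]
 [121 111 119 122 114 109 114 113 114 108  72  37  72  72  89 104  99 112
  141 135]
 [100 106 112 111 114 112 113 114 111 104  61  32  78 100  98 113 118 111
  145 155]]
```

View pics/p5.png

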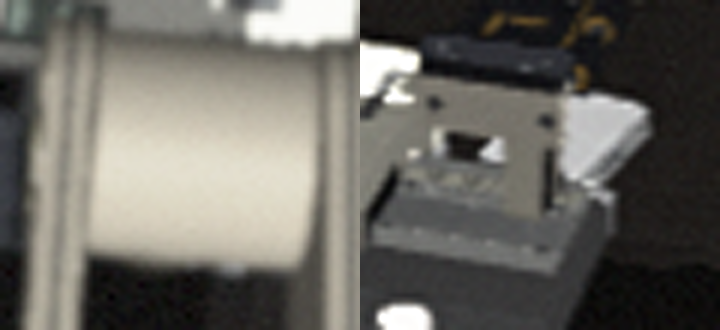

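The top view is blocked by the forearm. The side view shows the near finger at (525,170), drawn out over the deck, with the clip's outer end still at column 303. I check for creep or slip while holding.

```bash
for i in 1 2 3; do python3 -m crank '[[15,0.1,0,0,0,0,0],[15,0.1,0,0,0,0,0],[15,0.1,0,0,0,0,0],[15,0.1,0,0,0,0,0]]' >/dev/null; python3 -c "
from h import *
go()"; done
python3 - <<'E'
from h import *
S=[imaging.grab_frame('side') for _ in range(6)]; s=S[0]; im=np.mean([t['image'] for t in S],0).clip(0,255).astype(np.uint8)
save(im[160:195,275:320],'p6.png',16)
d=np.median([t['depth'] for t in S],0); s['depth']=d; L=loc(cloud(s)); m=L[165:184,296:306]
print((m[::2,:,0]*1000).round(0).astype(int)); print((m[::2,:,1]*1000).round(0).astype(int))
E
```

```text
t 12.0833 tip loc [-156.9    1.1   58.9] F loc [ 9.   3.3 -7. ] w 0.02008530751188387 29.998514510225505
t 12.4167 tip loc [-156.9    1.1   58.9] F loc [ 9.1  4.7 -7.4] w 0.02013139441180781 29.998582068365067
t 12.75 tip loc [-157.     1.1   59. ] F loc [10.3  4.3 -7.8] w 0.02068586345230809 29.99853631714359
[[-172 -176 -178 -181 -184 -187 -189 -191 -192 -185]
 [-173 -175 -178 -181 -184 -187 -189 -192 -192 -134]
 [-171 -174 -177 -180 -183 -186 -188 -191 -134 -137]
 [-171 -174 -177 -180 -183 -185 -188 -191 -137 -141]
 [-171 -175 -178 -180 -183 -186 -189 -192 -141 -145]
 [-157 -160 -162 -165 -166 -162 -165 -142 -144 -148]
 [-156 -160 -163 -166 -166 -166 -165 -144 -148 -151]
 [-156 -160 -162 -165 -165 -166 -165 -160 -151 -154]
 [-157 -160 -162 -165 -164 -166 -165 -162 -165 -168]
 [-156 -160 -163 -165 -165 -166 -163 -165 -168 -171]]
[[  93   95   93   94   95   95   95   92   82   41]
 [  94   94   93   94   93   94   94   94   82 -180]
 [  88   89   88   88   90   89   86   87 -164 -165]
 [  88   89   88   89   88   87   87   87 -152 -152]
 [  87   90   89   88   89   87   88   88 -138 -136]
 [  29   29   28   28   17   -9  -11 -121 -125 -125]
 [  27   29   28   28   18    4  -11 -112 -110 -112]
 [  26   29   27   26   14    4  -11  -48  -99  -99]
 [  27   29   26   23    7    2  -15  -40  -41  -43]
 [  26   27   27   24   10    4  -26  -27  -30  -29]]
```

View pics/p6.png

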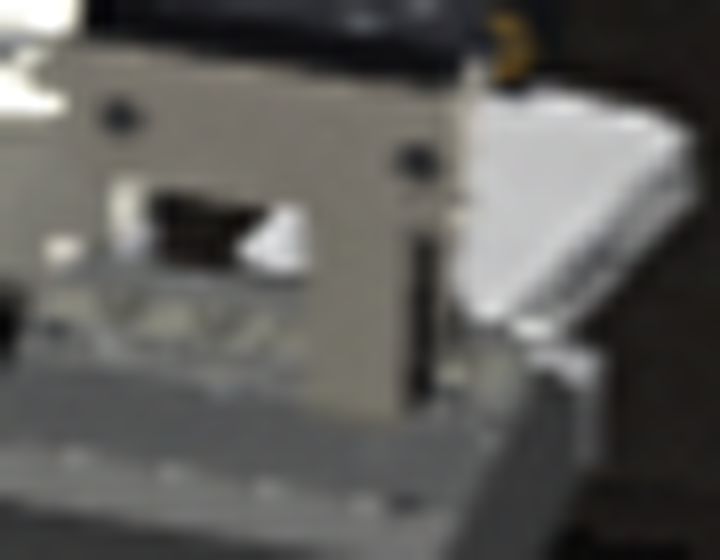

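The depth shows the knob's front face at about −166 mm in the photometer frame, moving with the fingers. The hold force is a steady 9–10 N, against an expected 9.2 N at this draw, so nothing has slipped. The draw is 40.8 mm, against 40.4 to 41.4 mm measured. I hand in.

```bash
python3 -c "
from rig import ticket
print(ticket.close_job())"
```

```text
the job is handed in; nothing more can be done
None
```

I handed in the job with both covers pressed shut and the shutter drawn 40.8 mm, the knob still gripped. The index offset measured 40.4–41.4 mm, but the hand hid the pointer at the end, so I could not check the final alignment by camera.

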